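Run a round flask on the push-to-run mixer

TASK

First push the mixer's red-knobbed power lever all the way over, away from the front panel, to switch it on. Then take the stoppered round flask off its cork ring, seat it upright in the mixer's sprung blue ring cradle and, without slamming the glass, press it straight down until the ring is fully home; finish while still holding the flask pressed down, with the hand on the flask only. Leave the wash bottle, jar and blue cap where they are.

Things in the scene. Friction and masses are not known exactly. Their poses are not given: they have to be found in the camera images.
- mixer: Fixed bench mixer, white on a blue base, 170 (x) by 210 (y) mm, top face 55 mm above the bench. Origin under its centre; its front panel with a small display faces its own -x, z is up. It carries the sprung ring cradle on an axis at its own y = -45 mm, x = 0, and the power lever at y = +65 mm, x = 0.
- cradle_seat (a point): Centre of the top plane of the blue ring cradle (outer diameter 84, hole diameter 62, ring 14 mm thick, carried on three short coil springs); 99 mm above the bench when up. z is up. The seated flask's bulb rests on the hole's edge, its bulb centre then about 28 mm above this point and its neck upright.
- cradle (a joint): Travel of the ring straight down in m: 0 up, 0.015 fully home at its hard stop. Springs: about 4 N starts it, about 13 N takes it fully home. The flask's weight alone does not push it down.
- power_lever (a joint): Toggle lever angle in rad about a level axis along the mixer's y: 0 (off) leans 0.5 rad toward the mixer's front (-x), 1.0 (on, end stop) leans 0.5 rad toward +x. It stays where it is left and turns with a light push (about 1.5 N at the knob). It starts between 0 and 0.15.
- power_lever_tip (a point): Centre of the lever's red ball knob (diameter 26 mm), 55 mm from the lever's pivot, which lies 77 mm above the bench at the mixer's own x = 0, y = +65 mm. The knob is about 125 mm above the bench when off and on, 132 mm midway. Its steel stem is 10 mm thick, on a grey block 70 x 50 mm, 25 mm tall.
- flask: Loose amber round-bottomed flask, bottom-weighted, about 0.25 kg, 148 mm tall. Origin at the bulb's bottom, z up along the neck. Bulb diameter 84; neck diameter 34 from 84 to 130 mm above the origin (grasp from above at about 115 mm); thin lip (diameter 39) at 130 to 134, orange stopper (diameter 30) to 148 mm. Starts upright on the cork ring, origin about 19 mm above the bench.
- flask_bulb (a point): Centre of the flask's bulb, 42 mm above the flask's origin.
- cork_ring: Fixed cork ring the flask starts on, outer diameter 100, hole 56, 30 mm tall; origin under its centre.
- wash_bottle: Bystander: white wash bottle, diameter 64, 144 mm tall plus a thin bent spout to 190 mm; origin under its centre.
- jar: Bystander: small glass jar with white cap, diameter 52, 75 mm tall; origin under its centre.
- blue_cap: Bystander: small open blue bottle cap, diameter 48, 16 mm tall; origin under its centre.
Mind the look-alikes: they are no part of the job. There is more than one size of the cork_ring; the one meant has the size given above.

How it is judged:
On the way, in this order (a step that is already met when the one before it is completed fails the run):
1. the power lever is pushed over to on while the flask still stands on its cork ring (value of joint power_lever above 0.75 rad and horizontal distance between flask and cork_ring below 0.02 m), for 0.1 s.
2. the flask is lifted clear of the cork ring (contact force between flask and cork_ring below 0.01 N and z of flask in the frame of cork_ring above 0.035 m), for 0.2 s.
3. the flask sits upright in the ring and is held pressed down, the ring fully home (horizontal distance between flask_bulb and cradle_seat below 0.006 m and z of flask_bulb in the frame of cradle_seat between 0.022 and 0.034 m and angle between flask's own z axis and vertical below 0.2 rad and value of joint cradle above 0.012 m and contact force between flask and mixer above 6 N and contact force between the fingers and flask above 3 N and contact force between each of the arm, the fingers and mixer below 1 N), for 0.3 s.
At the end, for the whole second after the job is handed in: Lever over 0.75 rad; flask at rest in the ring (bulb centre within 6 mm of its axis, 22-34 mm above its top, tilt under 0.2 rad), ring down over 12 of 15 mm with over 6 N flask on ring; robot on the flask (over 3 N), not the mixer (under 1 N); bystanders within 30 mm (all of step 3 and value of joint power_lever above 0.75 rad and linear speed of flask below 0.02 m/s and distance of each of wash_bottle, jar, blue_cap from where it was at the start of the episode below 0.03 m); the arm keeps its last pose, push and grip.
It fails at once if the flask is slammed or forced: over 60 N between flask and mixer (contact force between flask and mixer above 60 N).
It fails at once if the flask is tipped more than 0.7 rad (angle between flask's own z axis and vertical above 0.7 rad).
It fails at once if a bystander is pushed more than 40 mm (distance of any of wash_bottle, jar, blue_cap from where it was at the start of the episode above 0.04 m).
It also fails if it takes over 45 s, if anything falls off the work surface, if the arm or the gripper's body presses on something with over 40 N, if the wrist force passes 120 N, or if a joint passes its speed limit or range.

ROBOT

A 6-joint arm with a two-finger parallel gripper is mounted at the origin on the work surface. World frame = base frame: x ahead of the robot, y to its left, z up, the work surface at z = 0. Lengths are in m, angles in rad, forces in N, time in s.
With the tool pointing down it reaches from about 0.425 to 1.125 m from the base axis. Payload 14.9 kg.
Tool frame: the origin (TCP) lies at the very end of the fingers, on their centre line; the grasp point (between the pads) lies 19 mm behind it (manip.hold_point_z is the distance from the TCP to the grasp point, in m); z points along the fingers, y is the line along which they close (so a half turn about z gives the same grasp; the last joint's range is limited). The gripper opens to 91 mm and grips with 3 to 60 N. Pads are 32 mm wide; open, the fingers measure 118 mm over their backs; the gripper's body (76 mm by 178 mm) begins 60 mm behind the grasp point.
Start: joints at [-1.287, 0.379, 1.734, -0, 1.028, -0.033], TCP at [0.218, -0.665, 0.214] pointing down, gripper open.
Joint ranges: [-2.77, 2.77], [-0.74, 2.19], [0, 2.66], [-1.06, 4.2], [0.31, 2.87], [-3.08, 3.08]. Speed limits (rad/s): [1.89, 1.89, 2.39, 3.14, 3.14, 3.14].

INTERFACE

Orientations are given as [roll, pitch, yaw] about the fixed x, y, z axes, in that order (R = Rz(yaw) Ry(pitch) Rx(roll)).
In Python, from bench import manip gives the robot as it stands.
- The arm moves only by the tool arm_command, never from a script. Its argument "deltas" is text: rows parted by semicolons, each of 6 numbers parted by spaces: the shift along the tool's x, y, z scaled (see below), then the turn, a rotation vector about the tool's x, y, z scaled (see below). A call has 1 to 10 rows; each row shifts and turns the commanded pose from where the row before left it, along the tool's axes as they then stand; what a row does not reach is not made up. The controller multiplies each number of a shift by 30 mm and each number of a turn by 6 degrees. A row lasts 1/12 s, in which the tool goes at most 41.7 mm and 7.16 degrees, less where a joint would pass 70% of its speed; a pose out of reach is approached as far as the arm can. A call with a number of a shift or a turn outside -1 to 1 is refused whole. A call with a gripper value outside its range is refused whole. "jaw" is the closure, from 0 (fully open) to 1 (shut), set as the call begins (left out, the last holds). The fingers move at their own pace and stop on an object; "newtons" is the grip in N (left out, the last holds). Time passes only in rows, so rows that do not move let the fingers close. It gives the time, the measured TCP pose, the force, the opening and the grip force at its end, in the units of the state.
- manip.get_obs(): the state, without advancing time (a new reading comes with each control period).
- manip.snapshot(name): name is "scene" or "top" or "wrist"; returns the picture (480x640x3 uint8, blue, green, red); there is no depth.
- manip.get_calibration(name): a dict with "K" (3x3 intrinsics, pixels), "rvec" (rotation vector, rad) and "tvec" (3), from world to camera coordinates, as OpenCV has them; the wrist camera has in their place "mount" (4x4, takes a point from camera to tool coordinates, whose origin is the TCP and whose axes are the flange's). Camera axes: x right, y down, z forward; pixel columns grow to the right and rows downward; lengths in m; the calibration is good to about 2 mm. A picture is of the moment at which its call begins: read the wrist's pose just before it. get_calibration takes no time and is no camera call.
- manip.finish_job(): hands the job in; it is judged then, once.
The state is a dict: "time": time; "q": joint angles; "dq": joint speeds; "joint_efforts": joint torques, N m; "tcp_pos": TCP position; "tcp_rot": TCP orientation; "contact_force": force on the tool from outside, world axes, zero at the start; "torque": the same for the moment, N m; "width": opening from 0.0 (shut) to 1.0 (fully open); "finger_force": force on a finger pad.
Only numpy, scipy, OpenCV 4.12 (cv2) and the standard library are available. Lean on these libraries where they do the work, as an engineer would, in place of code of your own. Each camera call takes 0.05 s, during which the arm holds its last target. There are 200 camera calls.

## Working session

There is one attempt and no reset: what is moved stays moved. The work goes in short steps, Python scripts to look and compute and a tool call to move; the robot and the scene stay as the last step left them, time stands still between calls to the robot, and variables do not carry over. Pictures are saved under pics/ and viewed, at most 10 in all, crops included, and the job is handed in when it is done.

Besides the shell and the picture viewer there is one more tool, called after "Request:" as name(argument=value, ...) on one line, values as JSON. arm_command: Moves the arm, as the interface text tells. Shifts and turns lie within -1 to 1; 1 stands for 30 mm of shift or 6 degrees of turn. Its arguments: {"type":"object","properties":{"deltas":{"type":"string"},"jaw":{"type":"number"},"newtons":{"type":"number"}},"required":["deltas"]}

```bash
mkdir -p pics; python3 - <<'E'
from bench import manip
import cv2
for n in("scene","top"):
    cv2.imwrite(f"pics/{n}0.png",manip.snapshot(n)); print(n,manip.get_calibration(n))
print(manip.get_calibration("wrist")); print(manip.get_obs())
E
```

```text
scene {'K': array([[456.7200849 ,   0.        , 318.50178104],
       [  0.        , 456.7200849 , 241.60097087],
       [  0.        ,   0.        ,   1.        ]]), 'rvec': array([ 2.32223995,  1.14945046, -0.36991104]), 'tvec': array([-0.23306805, -0.36780457,  1.33805772])}
top {'K': array([[457.66242893,   0.        , 315.39787408],
       [  0.        , 457.66242893, 238.83927073],
       [  0.        ,   0.        ,   1.        ]]), 'rvec': array([ 2.15204319, -2.18305779,  0.06286701]), 'tvec': array([-0.09239901,  0.57548932,  0.92793343])}
{'K': array([[336.33462607,   0.        , 321.36744965],
       [  0.        , 336.33462607, 238.50417444],
       [  0.        ,   0.        ,   1.        ]]), 'mount': array([[ 9.35136174e-04, -9.72279662e-01, -2.33819129e-01,
         6.36698771e-02],
       [ 9.99999486e-01,  8.17427444e-04,  6.00325621e-04,
         6.37387713e-05],
       [-3.92554219e-04, -2.33819570e-01,  9.72279926e-01,
        -1.70546364e-01],
       [ 0.00000000e+00,  0.00000000e+00,  0.00000000e+00,
         1.00000000e+00]])}
{'time': 0.1, 'q': array([-1.28728412e+00,  3.79369323e-01,  1.73468437e+00, -1.12919654e-05,
        1.02848706e+00, -3.32837586e-02]), 'dq': array([-3.89573637e-04, -1.38792989e-03, -1.47005581e-03,  9.24191174e-05,
       -1.90016861e-03, -2.69864650e-03]), 'joint_efforts': array([ 2.21538039e-04, -7.65041471e+01, -4.35297740e+01,  6.52399566e-02,
        3.98539379e-02,  1.09928770e-06]), 'tcp_pos': array([ 0.21797675, -0.66484788,  0.21336344]), 'tcp_rot': array([-3.14064476e+00, -2.18895260e-05,  3.16801790e-01]), 'contact_force': array([-0.46369957, -0.15463813, -0.59860748]), 'torque': array([ 0.05442632,  0.02513674, -0.00348918]), 'finger_force': 0.0, 'width': 0.9992868871836945}
```

View pics/scene0.png

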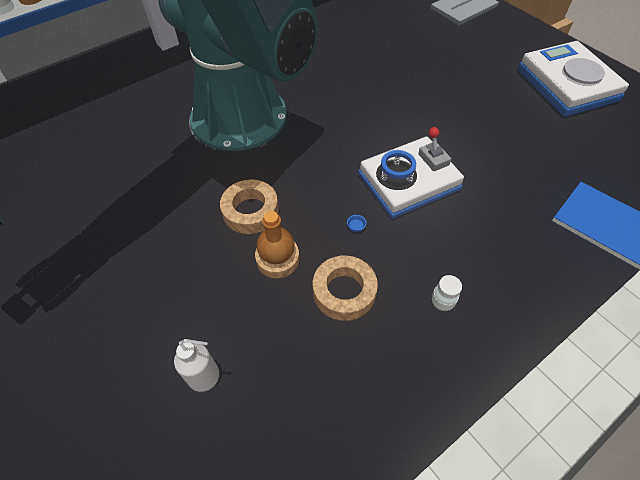

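View pics/top0.png

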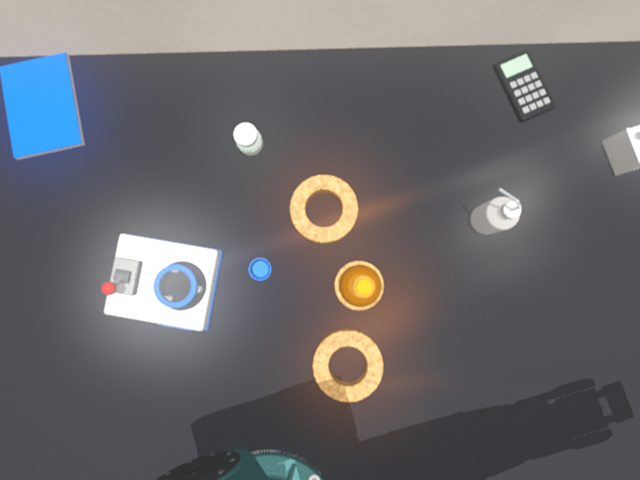

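The scene view shows the flask stopper at about (271,218), the blue ring at (398,163) and the red knob at (434,132). The top view shows the same three at (364,287), (178,286) and (108,288), with the blue cap at (260,269), the jar at (248,138) and the wash bottle at (495,213).

```bash
cat > h.py <<'E'
import cv2,numpy as np
from bench import manip
def cam(n):
    c=manip.get_calibration(n); R=cv2.Rodrigues(c["rvec"])[0]; return c["K"],R,c["tvec"]
def ray(n,uv):
    K,R,t=cam(n); d=R.T@np.linalg.inv(K)@[uv[0],uv[1],1]; return -R.T@t,d/np.linalg.norm(d)
def plane(n,uv,z):
    o,d=ray(n,uv); return (o+d*(z-o[2])/d[2]).round(4)
def tri(a,b):
    A=np.zeros((3,3));r=np.zeros(3)
    for n,uv in(("top",a),("scene",b)):
        o,d=ray(n,uv);P=np.eye(3)-np.outer(d,d);A+=P;r+=P@o
    return np.linalg.solve(A,r).round(4)
def blob(im,lo,hi,box):
    x0,y0,x1,y1=box; m=cv2.inRange(cv2.cvtColor(im,cv2.COLOR_BGR2HSV),lo,hi)
    k=np.zeros_like(m);k[y0:y1,x0:x1]=m[y0:y1,x0:x1]
    c=max(cv2.findContours(k,cv2.RETR_EXTERNAL,cv2.CHAIN_APPROX_NONE)[0],key=cv2.contourArea)
    return c,cv2.minAreaRect(c),(cv2.fitEllipse(c) if len(c)>5 else None)
E
python3 - <<'E'
from h import *
T=cv2.imread("pics/top0.png");S=cv2.imread("pics/scene0.png")
red=((0,150,80),(6,255,255)); 
kt=blob(T,*red,(90,270,125,305))[2];ks=blob(S,*red,(420,120,445,142))[2]
print("knob",kt,ks,tri(kt[0],ks[0]))
blue=((100,120,40),(125,255,255))
rt=blob(T,*blue,(145,255,206,318))[2];rs=blob(S,*blue,(375,145,422,190))[2]
print("ring",rt,rs,plane("top",rt[0],.095),plane("scene",rs[0],.095))
w=blob(T,(0,0,150),(180,70,255),(95,225,230,340))[1]
b=cv2.boxPoints(w);print("mixer top",w,[plane("top",p,.055) for p in b])
for v in(180,200,220):
  for s in (150,200,):
    st=blob(T,(8,s,v),(30,255,255),(335,260,386,312))[2]; print("stop",v,s,st, plane("top",st[0],.167))
ss=blob(S,(5,200,190),(20,255,255),(255,205,290,235))[2];print(ss,plane("scene",ss[0],.16))
ct=blob(T,(5,60,60),(30,255,255),(325,250,395,320))[2];print("cork/flask outline",ct,plane("top",ct[0],.03))
ct=blob(T,*blue,(245,255,275,285))[2];print("cap",plane("top",ct[0],.016))
c=np.hstack([cv2.resize(T[250:325,325:400],(400,400),interpolation=2),cv2.resize(T[225:345,95:235],(400,343),interpolation=2).copy() if 0 else cv2.resize(T[225:345,95:215],(400,400),interpolation=2)])
cv2.imwrite("pics/c1.png",c)
E
```

```text
Traceback (most recent call last):
  File "h.py", line 17, in blob
    c=max(cv2.findContours(k,cv2.RETR_EXTERNAL,cv2.CHAIN_APPROX_NONE)[0],key=cv2.contourArea)
ValueError: max() iterable argument is empty
```

```bash
cat > m.py <<'E'
from h import *
T=cv2.imread("pics/top0.png");S=cv2.imread("pics/scene0.png")
red=((170,130,60),(180,255,255)); 
kt=blob(T,*red,(90,270,125,305))[2];ks=blob(S,*red,(420,120,445,142))[2]
print("knob",kt,ks,tri(kt[0],ks[0]))
blue=((100,120,40),(125,255,255))
rt=blob(T,*blue,(145,255,206,318))[2];rs=blob(S,*blue,(375,145,422,190))[2]
print("ring",rt,rs,plane("top",rt[0],.095),plane("scene",rs[0],.095))
w=blob(T,(0,0,150),(180,70,255),(95,225,230,340))[1]
b=cv2.boxPoints(w);print("mixer top",w,[plane("top",p,.055) for p in b])
for v in(180,200,220):
  for s in (150,200,):
    st=blob(T,(8,s,v),(30,255,255),(335,260,386,312))[2]; print("stop",v,s,st, plane("top",st[0],.167))
ss=blob(S,(5,200,190),(20,255,255),(255,205,290,235))[2];print(ss,plane("scene",ss[0],.16))
ct=blob(T,(5,60,60),(30,255,255),(325,250,395,320))[2];print("cork/flask outline",ct,plane("top",ct[0],.03))
ct=blob(T,*blue,(245,255,275,285))[2];print("cap",plane("top",ct[0],.016))
c=np.hstack([cv2.resize(T[250:325,325:400],(400,400),interpolation=2),cv2.resize(T[225:345,95:215],(400,400),interpolation=2)])
cv2.imwrite("pics/c1.png",c)
E
python3 m.py
```

```text
Traceback (most recent call last):
  File "m.py", line 4, in <module>
    kt=blob(T,*red,(90,270,125,305))[2];ks=blob(S,*red,(420,120,445,142))[2]
       ~~~~^^^^^^^^^^^^^^^^^^^^^^^^^
  File "h.py", line 17, in blob
    c=max(cv2.findContours(k,cv2.RETR_EXTERNAL,cv2.CHAIN_APPROX_NONE)[0],key=cv2.contourArea)
ValueError: max() iterable argument is empty
```

```bash
python3 - <<'E'
import cv2
T=cv2.imread("pics/top0.png");h=cv2.cvtColor(T,cv2.COLOR_BGR2HSV)
print(h[288,108],h[284:294,104:112].reshape(-1,3)[::9],h[287,364],h[270,178])
E
sed -i 's/red=((170,130,60),(180,255,255))/red=((0,150,60),(8,255,255))/; s/^T=/import sys\nT=/' m.py
sed -i 's/    x0,y0,x1,y1=box; m=cv2.inRange(cv2.cvtColor(im,cv2.COLOR_BGR2HSV),lo,hi)/    x0,y0,x1,y1=box; h=cv2.cvtColor(im,cv2.COLOR_BGR2HSV); h[...,0][h[...,0]>170]=0; m=cv2.inRange(h,np.array(lo),np.array(hi))/' h.py; python3 m.py
```

```text
[  2 133 255] [[  0 139 244]
 [  1 145 255]
 [  1 142 255]
 [  1 135 255]
 [  2 133 255]
 [  0 134 255]
 [  1 137 253]
 [  1 128 239]
 [  0 122 223]] [ 26 185 255] [112  56 222]Traceback (most recent call last):
  File "m.py", line 5, in <module>
    kt=blob(T,*red,(90,270,125,305))[2];ks=blob(S,*red,(420,120,445,142))[2]
       ~~~~^^^^^^^^^^^^^^^^^^^^^^^^^
  File "h.py", line 17, in blob
    c=max(cv2.findContours(k,cv2.RETR_EXTERNAL,cv2.CHAIN_APPROX_NONE)[0],key=cv2.contourArea)
ValueError: max() iterable argument is empty
```

Top-view saturation is lower than I assumed, so I'll loosen the thresholds.

```bash
sed -i 's/red=((0,150,60)/red=((0,85,60)/; s/blue=((100,120,40)/blue=((100,85,40)/' m.py; python3 m.py
```

```text
knob ((107.94721221923828, 287.8955383300781), (12.025094985961914, 13.751835823059082), 77.59375) ((433.6883850097656, 132.0197296142578), (9.931004524230957, 10.644601821899414), 28.342960357666016) [0.48   0.2827 0.1256]
ring ((175.29127502441406, 285.66729736328125), (41.451133728027344, 42.824039459228516), 23.40005111694336) ((397.9671936035156, 163.96902465820312), (28.04654884338379, 34.699954986572266), 95.6068115234375) [0.4822 0.1674 0.095 ] [0.4857 0.1652 0.095 ]
mixer top ((161.13963317871094, 282.08868408203125), (104.00016784667969, 86.861328125), 10.619654655456543) [array([0.4247, 0.3278, 0.055 ]), array([0.5959, 0.2992, 0.055 ]), array([0.5539, 0.0904, 0.055 ]), array([0.3847, 0.1216, 0.055 ])]
stop 180 150 ((360.69207763671875, 285.5728454589844), (38.688846588134766, 40.48004913330078), 1.788562536239624) [ 0.4793 -0.1819  0.167 ]
stop 180 200 ((360.0512390136719, 284.80963134765625), (35.38420104980469, 37.336395263671875), 29.27623748779297) [ 0.4807 -0.1808  0.167 ]
stop 200 150 ((360.99114990234375, 285.6750793457031), (34.293601989746094, 34.64276123046875), 125.67988586425781) [ 0.4791 -0.1824  0.167 ]
stop 200 200 ((360.7763366699219, 285.2633056640625), (33.48469924926758, 34.31637191772461), 60.893226623535156) [ 0.4799 -0.182   0.167 ]
stop 220 150 ((361.7584533691406, 285.7861022949219), (24.05325698852539, 26.965715408325195), 105.68727111816406) [ 0.4789 -0.1837  0.167 ]Traceback (most recent call last):
  File "m.py", line 14, in <module>
    st=blob(T,(8,s,v),(30,255,255),(335,260,386,312))[2]; print("stop",v,s,st, plane("top",st[0],.167))
                                                                                           ~~^^^
TypeError: 'NoneType' object is not subscriptable
```

```bash
sed -i 's/for v in(180,200,220)/for v in(200,)/' m.py; python3 m.py|grep -v mixer
```

```text
knob ((107.94721221923828, 287.8955383300781), (12.025094985961914, 13.751835823059082), 77.59375) ((433.6883850097656, 132.0197296142578), (9.931004524230957, 10.644601821899414), 28.342960357666016) [0.48   0.2827 0.1256]
ring ((175.29127502441406, 285.66729736328125), (41.451133728027344, 42.824039459228516), 23.40005111694336) ((397.9671936035156, 163.96902465820312), (28.04654884338379, 34.699954986572266), 95.6068115234375) [0.4822 0.1674 0.095 ] [0.4857 0.1652 0.095 ]
stop 200 150 ((360.99114990234375, 285.6750793457031), (34.293601989746094, 34.64276123046875), 125.67988586425781) [ 0.4791 -0.1824  0.167 ]
stop 200 200 ((360.7763366699219, 285.2633056640625), (33.48469924926758, 34.31637191772461), 60.893226623535156) [ 0.4799 -0.182   0.167 ]Traceback (most recent call last):
  File "m.py", line 15, in <module>
    ss=blob(S,(5,200,190),(20,255,255),(255,205,290,235))[2];print(ss,plane("scene",ss[0],.16))
       ~~~~^^^^^^^^^^^^^^^^^^^^^^^^^^^^^^^^^^^^^^^^^^^^^^
  File "h.py", line 17, in blob
    c=max(cv2.findContours(k,cv2.RETR_EXTERNAL,cv2.CHAIN_APPROX_NONE)[0],key=cv2.contourArea)
ValueError: max() iterable argument is empty
```

Request:
arm_command(deltas="0 0 -0.7 0 0 0.7575;0 0 -0.7 0 0 0.7575;0 0 -0.7 0 0 0.7575;0 0 -0.7 0 0 0.7575;1 -0.8 -0.7 0 0 0;1 -0.8 0 0 0 0;1 -0.8 0 0 0 0;1 -0.8 0 0 0 0;1 -0.8 0 0 0 0;0.8 -1 0 0 0 0", jaw=0, newtons=40)

```text
time: 0.93
tcp_pos: [0.3923, -0.5154, 0.3177]
tcp_rot: [-3.142, -0.0, -0.001]
contact_force: [0.6, 0.5, -0.7]
width: 1.001
finger_force: 0.0
```

Request:
arm_command(deltas="0.7 -1 0 0 0 0;0.7 -1 0 0 0 0;0.7 -1 0 0 0 0;0 -1 0 0 0 0;0 -1 0 0 0 0;0 -1 0 0 0 0;0 -1 0 0 0 0;0 -1 0 0 0 0;0 -1 0 0 0 0;0 -1 0 0 0 0")

```text
time: 1.77
tcp_pos: [0.4534, -0.215, 0.3177]
tcp_rot: [-3.141, 0.0, -0.001]
contact_force: [0.1, 0.5, 0.6]
width: 0.996
finger_force: 0.0
```

Request:
arm_command(deltas="0 0 0 0 0 0;0 0 0 0 0 0")

```text
time: 1.93
tcp_pos: [0.4538, -0.2154, 0.3179]
tcp_rot: [3.141, -0.0, 0.002]
contact_force: [-0.3, -0.7, 0.1]
width: 0.997
finger_force: 0.0
```

```bash
cat >> h.py <<'E'
from scipy.spatial.transform import Rotation as Ro
def wsnap(f):
    o=manip.get_obs(); im=manip.snapshot("wrist"); cv2.imwrite(f"pics/{f}.png",im)
    np.save(f"pics/{f}.npy",np.r_[o["tcp_pos"],o["tcp_rot"]]); return im
def wplane(f,uv,z):
    p=np.load(f"pics/{f}.npy"); R=Ro.from_euler("xyz",p[3:]).as_matrix(); c=manip.get_calibration("wrist");M=c["mount"]
    o=p[:3]+R@M[:3,3]; d=R@M[:3,:3]@np.linalg.inv(c["K"])@[uv[0],uv[1],1]
    return (o+d*(z-o[2])/d[2]).round(4)
E
python3 -c "
from h import *
wsnap('w1')"
```

```text
(no output)
```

View pics/w1.png

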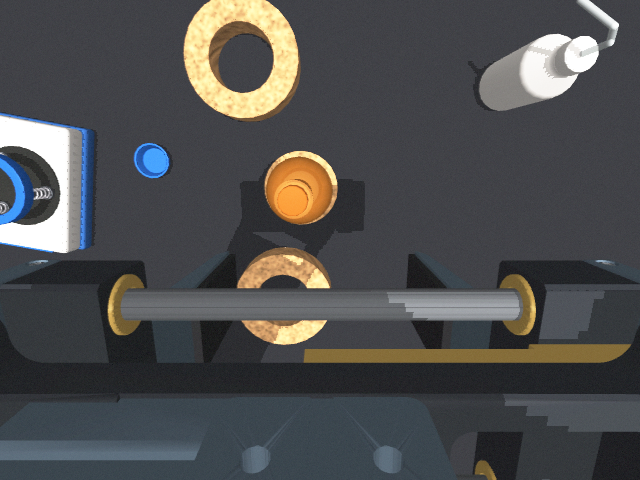

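Request:
arm_command(deltas="-0.1 -1 0 0 0 0;-0.1 -1 0 0 0 0;-0.1 -1 0 0 0 0;-0.1 -1 0 0 0 0;-0.1 -1 0 0 0 0;0 -1 0 0 0 0;0 -1 0 0 0 0;0 -1 0 0 0 0;0 -1 0 0 0 0;0 -1 0 0 0 0")

```text
time: 2.82
tcp_pos: [0.4393, 0.0842, 0.318]
tcp_rot: [3.141, -0.0, -0.002]
contact_force: [1.0, -0.3, 1.1]
width: 0.999
finger_force: 0.0
```

Request:
arm_command(deltas="0 -1 0 0 0 0;0 -1 0 0 0 0;0 -1 0 0 0 0;0 -1 0 0 0 0;0 0 0 0 0 0;0 0 0 0 0 0;0 0 0 0 0 0", jaw=1)

```text
time: 3.4
tcp_pos: [0.4394, 0.2028, 0.3177]
tcp_rot: [3.141, 0.0, -0.001]
contact_force: [-0.4, -0.8, 0.2]
width: 0.52
finger_force: 0.0
```

```bash
python3 -c "
from h import *
wsnap('w2')"
```

```text
(no output)
```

View pics/w2.png

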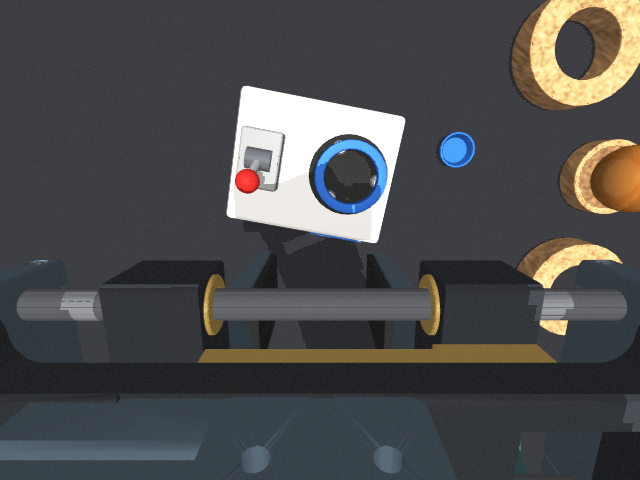

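In w1 the stopper top is at about (293,200) and the flask and cork outline is centred near (301,188). In w2 the knob is at (247,181), the ring is centred near (351,176), and the mixer's white top has corners at (241,87), (405,117), (378,242) and (228,216).

```bash
python3 - <<'E'
from h import *
W=cv2.imread("pics/w2.png");V=cv2.imread("pics/w1.png")
k=blob(W,(0,120,60),(8,255,255),(225,160,265,200))[2];print("knob",k,wplane("w2",k[0],.126))
c,_,e=blob(W,(100,100,120),(125,255,255),(305,130,392,220));print("ring",e,wplane("w2",e[0],.097))
m=cv2.inRange(cv2.cvtColor(W,cv2.COLOR_BGR2HSV),np.array((100,100,120)),np.array((125,255,255)))
cs,h=cv2.findContours(m[130:220,305:392],cv2.RETR_CCOMP,cv2.CHAIN_APPROX_NONE,offset=(305,130))
for i,q in enumerate(cs):
    if cv2.contourArea(q)>800:
        e=cv2.fitEllipse(q);print(h[0][i][3],e,wplane("w2",e[0],.099),wplane("w2",e[0],.092))
w=blob(W,(0,0,150),(180,60,255),(215,75,415,250))[1];P=[wplane("w2",p,.055) for p in cv2.boxPoints(w)];print(P,np.mean(P,0),[np.round(P[i]-P[i-1],4) for i in range(4)])
st=cv2.cvtColor(V,cv2.COLOR_BGR2HSV);print(st[200,285:330:4],st[180:225:4,293])
for lo in((8,150,225),(12,150,200),(8,180,240)):
    s=blob(V,lo,(30,255,255),(272,174,318,224));print("stop",s[2],s[1],wplane("w1",s[1][0],.167))
o=blob(V,(5,60,60),(30,255,255),(255,145,345,230));print("outline",o[2],wplane("w1",o[2][0],.03))
cv2.imwrite("pics/c2.png",np.hstack([cv2.resize(V[145:230,260:345],(400,400)),cv2.resize(W[125:225,300:400],(400,400))]))
E
```

```text
knob ((246.8132781982422, 180.6559295654297), (23.07805824279785, 23.838960647583008), 117.63394927978516) [0.4793 0.2812 0.126 ]
ring ((350.47857666015625, 175.64744567871094), (71.31590270996094, 73.42207336425781), 23.265796661376953) [0.4831 0.1686 0.097 ]
-1 ((350.47857666015625, 175.64744567871094), (71.31590270996094, 73.42207336425781), 23.265796661376953) [0.4832 0.1688 0.099 ] [0.4828 0.1682 0.092 ]
0 ((350.1466979980469, 176.0308074951172), (54.066890716552734, 55.62017822265625), 25.124374389648438) [0.4828 0.1691 0.099 ] [0.4824 0.1685 0.092 ]
[array([0.4309, 0.3372, 0.055 ]), array([0.588 , 0.2968, 0.055 ]), array([0.5533, 0.099 , 0.055 ]), array([0.3894, 0.1219, 0.055 ])] [0.4904   0.213725 0.055   ] [array([0.0415, 0.2153, 0.    ]), array([ 0.1571, -0.0404,  0.    ]), array([-0.0347, -0.1978,  0.    ]), array([-0.1639,  0.0229,  0.    ])]
[[ 16 190 252]
 [ 16 191 252]
 [ 16 189 253]
 [ 16 190 252]
 [ 16 190 252]
 [ 16 194 252]
 [ 19 163 252]
 [ 14 186 218]
 [ 14 198 218]
 [ 14 195 211]
 [ 14 195 188]
 [ 15 195 149]] [[ 16 169 245]
 [ 19 155 253]
 [ 16 186 253]
 [ 16 188 253]
 [ 16 189 253]
 [ 16 189 253]
 [ 16 191 252]
 [ 15 193 251]
 [ 15 197 251]
 [ 16 178 245]
 [ 14 186 178]
 [113  21  49]]
stop ((295.3935852050781, 194.84500122070312), (40.87002944946289, 47.71781921386719), 35.875797271728516) ((295.5, 196.0), (44.0, 43.0), 90.0) [ 0.482  -0.1915  0.167 ]
stop ((295.41204833984375, 194.11907958984375), (47.98658752441406, 49.57563781738281), 91.64923095703125) ((294.5, 196.0), (44.0, 45.0), 90.0) [ 0.482  -0.1905  0.167 ]
stop ((291.14361572265625, 201.6067352294922), (30.157686233520508, 31.060382843017578), 167.460205078125) ((290.9000244140625, 201.1999969482422), (31.304948806762695, 30.857736587524414), 26.56505012512207) [ 0.477 -0.187  0.167]
outline ((300.4037780761719, 187.2554168701172), (72.69595336914062, 73.91622161865234), 134.5050811767578) [ 0.4786 -0.1879  0.03  ]
```

View pics/c2.png

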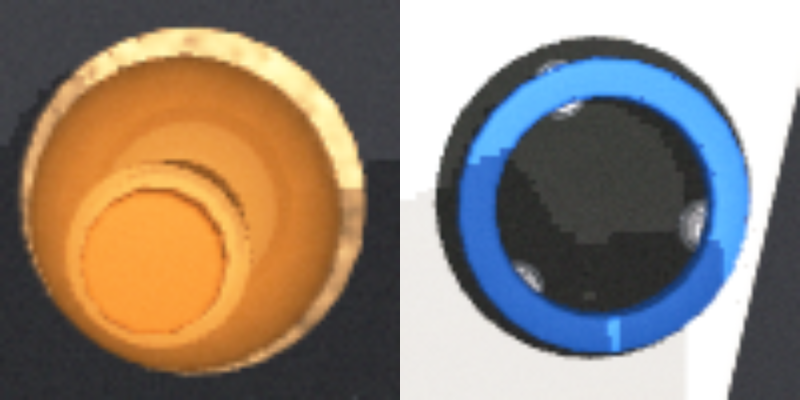

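Request:
arm_command(deltas="-0.1 -1 0 0 0 0.555;-0.1 -1 0 0 0 0.555;-0.1 -0.5 0 0 0 0.557;0 0 0 0 0 0;0 0 0 0 0 0;0 0 0 0 0 0")

```text
time: 3.95
tcp_pos: [0.4338, 0.2777, 0.3178]
tcp_rot: [3.141, 0.0, -0.175]
contact_force: [-0.4, -0.1, -0.9]
width: 0.04
finger_force: 0.0
```

Request:
arm_command(deltas="-0.2 -0.38 0.76 0 0 0;0 0 1 0 0 0;0 0 1 0 0 0;0 0 1 0 0 0;0 0 1 0 0 0;0 0 1 0 0 0;0 0 0.7 0 0 0;0 0 0.3 0 0 0;0 0 0 0 0 0")

```text
time: 4.7
tcp_pos: [0.429, 0.2897, 0.1136]
tcp_rot: [3.139, 0.002, -0.176]
contact_force: [-0.5, 0.2, -0.2]
width: -0.0
finger_force: 0.0
```

Request:
arm_command(deltas="0.35 0 0 0 0 0;0.35 0 0 0 0 0;0.35 0 0 0 0 0;0.35 0 0 0 0 0;0.35 0 0 0 0 0;0.25 0 0 0 0 0;0 0 0 0 0 0")

```text
time: 5.28
tcp_pos: [0.4907, 0.2806, 0.1155]
tcp_rot: [-3.141, -0.001, -0.176]
contact_force: [0.8, 0.8, -0.2]
width: 0.005
finger_force: 0.0
```

Request:
arm_command(deltas="0.15 0 0 0 0 0;0.15 0 0 0 0 0;0 0 0 0 0 0")

```text
time: 5.53
tcp_pos: [0.498, 0.2791, 0.115]
tcp_rot: [3.141, 0.0, -0.175]
contact_force: [-0.6, 0.5, -0.0]
width: 0.002
finger_force: 0.1
```

```bash
python3 - <<'E'
from h import *
wsnap('w3');S=manip.snapshot("scene");T=manip.snapshot("top");cv2.imwrite("pics/s3.png",S);cv2.imwrite("pics/t3.png",T)
c=np.hstack([cv2.resize(S[90:210,370:490],(400,400)),cv2.resize(T[220:340,80:200],(400,400))]);cv2.imwrite("pics/c3.png",c)
E
```

```text
(no output)
```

View pics/c3.png

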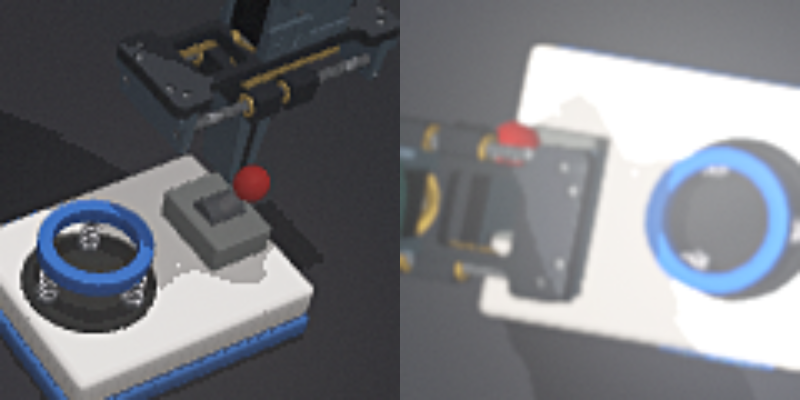

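The crop shows the knob carried along by the finger, at about crop (252,182), and leaning past upright away from the front. I'll measure its angle and keep pushing until the force rises.

Request:
arm_command(deltas="0.15 0 0 0 0 0;0.15 0 0 0 0 0;0 0 0 0 0 0")

```text
time: 5.93
tcp_pos: [0.5017, 0.278, 0.1145]
tcp_rot: [3.139, 0.011, -0.177]
contact_force: [-38.7, 13.8, 22.2]
width: 0.005
finger_force: 20.0
```

```bash
cat > k.py <<'E'
from h import *
S=manip.snapshot("scene")
k=blob(S,(0,85,60),(8,255,255),(415,115,470,175))[2];print("knob",k,plane("scene",k[0],.127),plane("scene",(433.7,132),.126))
E
python3 k.py
```

```text
knob ((445.5166931152344, 145.57443237304688), (10.218737602233887, 11.144585609436035), 49.23543930053711) [0.5308 0.27   0.127 ] [0.4801 0.282  0.126 ]
```

Request:
arm_command(deltas="-0.5 0 0 0 0 0;-0.5 0 0 0 0 0;-0.5 0 -0.5 0 0 0;0 0 -1 0 0 -0.555;0 0 -1 0 0 -0.555;0 0 -1 0 0 -0.557;0 0 -1 0 0 0;0 0 -1 0 0 0;0 -0 -0.5 0 0 0;0 0 0 0 0 0", jaw=0)

```text
time: 6.82
tcp_pos: [0.4634, 0.2863, 0.2991]
tcp_rot: [-3.139, -0.005, -0.0]
contact_force: [0.5, 0.7, 0.8]
width: 0.704
finger_force: 0.0
```

```bash
python3 k.py; python3 -c "
from h import *
print(wplane('w1',(292.5,200.7),.167))"
```

```text
knob ((445.33941650390625, 145.36985778808594), (10.373154640197754, 11.141575813293457), 50.20564270019531) [0.53   0.2702 0.127 ] [0.4801 0.282  0.126 ]
[ 0.4775 -0.1885  0.167 ]
```

Request:
arm_command(deltas="0.47 1 0 0 0 0;0 1 0 0 0 0;0 1 0 0 0 0;0 1 0 0 0 0;0 1 0 0 0 0;0 1 0 0 0 0;0 1 0 0 0 0;0 1 0 0 0 0;0 1 0 0 0 0;0 1 0 0 0 0")

```text
time: 7.7
tcp_pos: [0.4751, -0.0159, 0.2937]
tcp_rot: [3.142, 0.002, -0.0]
contact_force: [1.4, 0.3, 1.0]
width: 1.001
finger_force: 0.0
```

Request:
arm_command(deltas="0 1 0 0 0 0;0 1 0 0 0 0;0 1 0 0 0 0;0 1 0 0 0 0;0 1 0 0 0 0;0 0.5 0 0 0 0;0 0.3 0 0 0 0;0 0 0 0 0 0;0 0 0 0 0 0;0 0 0 0 0 0")

```text
time: 8.53
tcp_pos: [0.4759, -0.1876, 0.2946]
tcp_rot: [-3.141, 0.001, 0.0]
contact_force: [0.2, -0.3, 0.6]
width: 0.999
finger_force: 0.0
```

Request:
arm_command(deltas="0.05 0.03 0 0 0 0;0 0 0.8 0 0 0;0 0 0.8 0 0 0;0 0 0.8 0 0 0;0 0 0.8 0 0 0;0 0 0.8 0 0 0;0 0 0.8 0 0 0;0 0 0.8 0 0 0;0 0 0.4 0 0 0;0 0 0 0 0 0")

```text
time: 9.37
tcp_pos: [0.4764, -0.1883, 0.113]
tcp_rot: [-3.14, 0.003, 0.0]
contact_force: [-0.3, 0.2, -0.8]
width: 1.0
finger_force: 0.0
```

Request:
arm_command(deltas="0 0 0 0 0 0;0 0 0 0 0 0;0 0 0 0 0 0;0 0 0 0 0 0;0 0 0 0 0 0;0 0 0 0 0 0;0 0 0 0 0 0;0 0 0 0 0 0;0 0 0 0 0 0;0 0 0 0 0 0", jaw=1, newtons=30)

```text
time: 10.2
tcp_pos: [0.4774, -0.1892, 0.1151]
tcp_rot: [-3.141, 0.0, -0.001]
contact_force: [0.6, 2.6, 1.9]
width: 0.369
finger_force: 29.9
```

Request:
arm_command(deltas="0 0 -0.3 0 0 0;0 0 -0.6 0 0 0;0 0 -0.8 0 0 0;0 0 -0.8 0 0 0;0 0 -0.8 0 0 0;0 0 -0.8 0 0 0;0 0 -0.8 0 0 0;0 0 -0.6 0 0 0;0 0 0 0 0 0;0 0 0 0 0 0")

```text
time: 11.03
tcp_pos: [0.4777, -0.1896, 0.2808]
tcp_rot: [3.141, -0.002, -0.001]
contact_force: [-0.5, 0.7, -2.7]
width: 0.366
finger_force: 29.9
```

Request:
arm_command(deltas="0.19 -0.5 0 0 0 0;0 -0.9 0 0 0 0;0 -1 0 0 0 0;0 -1 0 0 0 0;0 -1 0 0 0 0;0 -1 0 0 0 0;0 -1 0 0 0 0;0 -1 0 0 0 0;0 -1 0 0 0 0;0 -1 0 0 0 0")

```text
time: 11.87
tcp_pos: [0.4822, 0.0938, 0.2785]
tcp_rot: [3.141, 0.002, -0.0]
contact_force: [1.1, -0.4, -1.7]
width: 0.366
finger_force: 29.9
```

Request:
arm_command(deltas="0 -1 0 0 0 0;0 -0.9 0 0 0 0;0 -0.4 0 0 0 0;0 -0.24 0 0 0 0;0 0 0 0 0 0;0 0 0 0 0 0;0 0 0 0 0 0;0 0 0 0 0 0")

```text
time: 12.53
tcp_pos: [0.4835, 0.1677, 0.28]
tcp_rot: [3.141, 0.0, -0.002]
contact_force: [0.5, 0.3, -3.0]
width: 0.367
finger_force: 29.9
```

```bash
python3 - <<'E'
from h import *
W=wsnap('w4');S=manip.snapshot("scene");T=manip.snapshot("top");cv2.imwrite("pics/s4.png",S);cv2.imwrite("pics/t4.png",T)
c=np.hstack([cv2.resize(S[60:220,340:500],(400,400)),cv2.resize(W[120:280,260:420],(400,400))]);cv2.imwrite("pics/c4.png",c)
print(manip.get_obs()["tcp_pos"])
E
```

```text
[0.4835013  0.16812388 0.28016398]
```

View pics/c4.png

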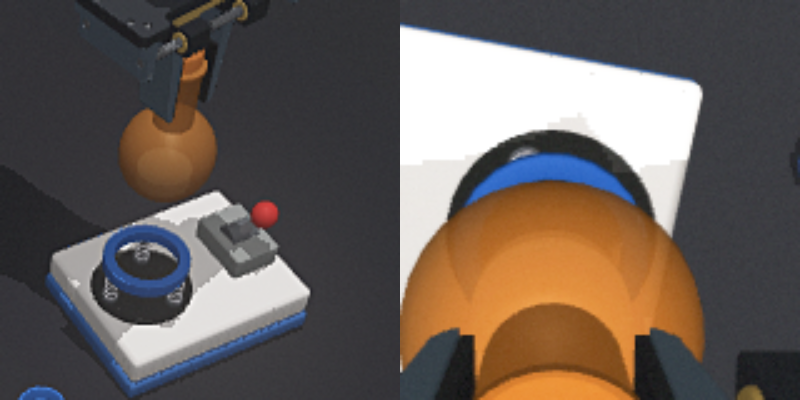

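The crop shows the flask upright in the hand above the ring, with the lever still leaning to the on side. I'll lower it gently.

Request:
arm_command(deltas="0 -0.03 0.4 0 0 0;0 0 0.6 0 0 0;0 0 0.6 0 0 0;0 0 0.6 0 0 0;0 0 0.4 0 0 0;0 0 0.2 0 0 0;0 0 0.1 0 0 0;0 0 0 0 0 0;0 0 0 0 0 0")

```text
time: 13.43
tcp_pos: [0.4838, 0.1698, 0.1937]
tcp_rot: [-3.141, -0.001, -0.001]
contact_force: [0.2, -0.1, -2.0]
width: 0.368
finger_force: 29.9
```

Request:
arm_command(deltas="0 0 0.07 0 0 0;0 0 0.07 0 0 0;0 0 0.07 0 0 0;0 0 0.07 0 0 0;0 0 0.07 0 0 0;0 0 0.07 0 0 0;0 0 0 0 0 0")

```text
time: 14.02
tcp_pos: [0.4834, 0.1696, 0.1803]
tcp_rot: [3.141, 0.0, -0.0]
contact_force: [-1.3, -1.3, 3.4]
width: 0.367
finger_force: 29.9
```

Request:
arm_command(deltas="0 0 0.06 0 0 0;0 0 0.06 0 0 0;0 0 0.06 0 0 0;0 0 0.06 0 0 0;0 0 0.06 0 0 0;0 0 0.06 0 0 0;0 0 0 0 0 0;0 0 0 0 0 0")

```text
time: 14.68
tcp_pos: [0.4836, 0.1696, 0.17]
tcp_rot: [3.142, -0.0, -0.0]
contact_force: [-2.4, -1.7, 10.2]
width: 0.366
finger_force: 29.9
```

Request:
arm_command(deltas="0 0 0.04 0 0 0;0 0 0.04 0 0 0;0 0 0.03 0 0 0;0 0 0 0 0 0;0 0 0 0 0 0;0 0 0 0 0 0")

```text
time: 15.18
tcp_pos: [0.4838, 0.1697, 0.1669]
tcp_rot: [-3.141, -0.001, -0.001]
contact_force: [-3.4, -3.1, 10.5]
width: 0.365
finger_force: 30.0
```

Request:
arm_command(deltas="0 0 0.04 0 0 0;0 0 0 0 0 0;0 0 0 0 0 0;0 0 0 0 0 0")

```text
time: 15.52
tcp_pos: [0.4841, 0.1698, 0.1664]
tcp_rot: [-3.141, -0.001, -0.0]
contact_force: [-6.9, -2.9, 21.7]
width: 0.372
finger_force: 30.0
```

Request:
arm_command(deltas="-0.05 0.03 0 0 0 0;0 0 0 0 0 0;0 0 0 0 0 0;0 0 0 0 0 0")

```text
time: 15.85
tcp_pos: [0.4825, 0.1689, 0.1659]
tcp_rot: [-3.141, -0.001, -0.0]
contact_force: [-2.6, -1.8, 11.3]
width: 0.366
finger_force: 30.0
```

```bash
python3 - <<'E'
from h import *
W=wsnap('w5');S=manip.snapshot("scene");T=manip.snapshot("top");cv2.imwrite("pics/t5.png",T)
c=np.hstack([cv2.resize(S[60:220,340:500],(400,400)),cv2.resize(T[210:340,100:230],(400,400))]);cv2.imwrite("pics/c5.png",c)
for _ in range(4):
    manip.snapshot("top");o=manip.get_obs();print(o["time"],o["tcp_pos"],o["contact_force"],o["finger_force"])
E
```

```text
16.05 [0.48254102 0.16885869 0.16586324] [-3.11368898 -1.49897179 10.82858332] 29.96763825416565
16.1 [0.48254563 0.16889745 0.16585627] [-2.17030142 -2.10053237  9.91575442] 29.967707991600037
16.15 [0.48254464 0.16888611 0.16585839] [-2.6355712  -1.14114879 11.49492505] 29.967519342899323
16.2 [0.4825376  0.16887616 0.16585022] [-1.80761075 -2.26309602 11.07374957] 29.967601597309113
```

View pics/c5.png

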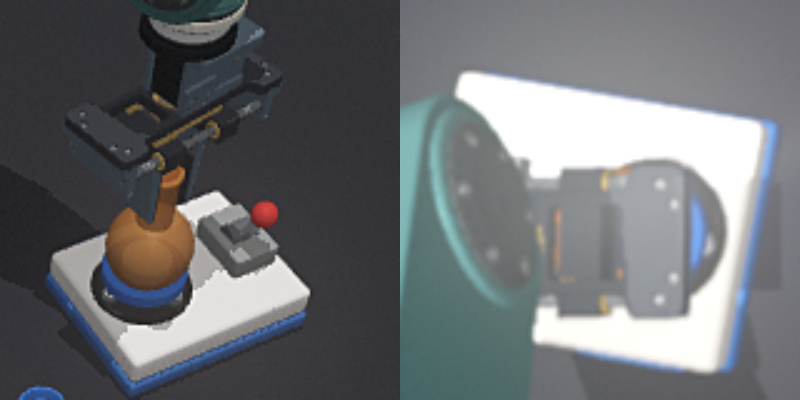

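The crop shows the flask upright in the ring, the ring pushed down and the lever on. I'll centre it slightly more and take it firmly onto the stop.

Request:
arm_command(deltas="-0.04 0.02 0.02 0 0 0;0 0 0.02 0 0 0;0 0 0 0 0 0;0 0 0 0 0 0;0 0 0 0 0 0")

```text
time: 16.62
tcp_pos: [0.4821, 0.1686, 0.1654]
tcp_rot: [-3.141, -0.003, -0.0]
contact_force: [-1.9, -1.4, 17.2]
width: 0.373
finger_force: 30.0
```

Request:
arm_command(deltas="0 0 0 0 0 0;0 0 0 0 0 0;0 0 0 0 0 0;0 0 0 0 0 0;0 0 0 0 0 0;0 0 0 0 0 0")

```text
time: 17.12
tcp_pos: [0.4821, 0.1686, 0.1654]
tcp_rot: [-3.141, -0.003, -0.001]
contact_force: [-2.2, -0.3, 17.2]
width: 0.366
finger_force: 30.0
```

```bash
python3 -c "
from bench import manip
o=manip.get_obs();print(o['tcp_pos'],o['contact_force'])
print(manip.finish_job())"
```

```text
[0.48211763 0.16863311 0.16535711] [-2.20472478 -0.31805727 17.19040969]
the job is handed in; nothing more can be done
None
```

I handed the job in at about 17 s with the lever pushed to its end stop and the flask upright in the ring, gripped at 30 N and pressed down with about 20 N, which put the ring on its hard stop as far as force and position show; no verdict came back.

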